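# Lift the gluing press flap with its lever

## Robot

A 7-joint arm with a two-finger parallel gripper is mounted at the origin on the work surface. World frame = base frame: x ahead of the robot, y to its left, z up, the work surface at z = 0. Lengths are in m, angles in degrees, forces in N, time in s.
With the tool pointing down it reaches from about 0.425 to 0.95 m from the base axis. Payload 16.7 kg.
Tool frame: the origin (TCP) lies at the very end of the fingers, on their centre line; the grasp point (between the pads) lies arm.hold_point_z behind it (arm.hold_point_z is the distance from the TCP to the grasp point, in m); z points along the fingers, x is the direction in which the jaws open and shut, and the axes are right-handed (so a half turn about z gives the same grasp; the last joint's range is limited). The gripper opens to 94 mm and grips with 3 to 60 N. Pads are 16 mm wide; open, the fingers measure 119 mm over their backs; the gripper's body (75 mm by 177 mm) begins 78 mm behind the grasp point.
Start: joints at [55.147, 24.414, 4.234, 92.017, -1.954, 63.644, -3.845], TCP at [0.299, -0.605, 0.205] pointing down, gripper open.
Joint ranges: [-163.25, 163.25], [-28.42, 122.38], [-70.27, 78.77], [12.13, 141.07], [-58.53, 238.53], [9.26, 117.41], [-156.51, 156.51]. Speed limits (degrees/s): [108.29, 108.29, 136.94, 136.94, 172.46, 172.46, 172.46].

## Interface

Orientations are given as [roll, pitch, yaw] about the fixed x, y, z axes, in that order (R = Rz(yaw) Ry(pitch) Rx(roll)).
In Python, from bench import arm gives the robot as it stands. The module is installed in compiled form; this text tells all that it offers.
- The arm moves only by the tool move_arm, never from a script. Its argument "increments" is text: rows parted by semicolons, each of 4 numbers parted by spaces: the shift along the tool's x, y, z in cm, then the turn about the tool's z in degrees. A call has 1 to 12 rows; each row is the pose to reach, as a shift and turn from the pose commanded when the call began, along the tool's axes at that moment; what a row does not reach only later rows make up. A row lasts 1/8 s, in which the tool goes at most 62.5 mm and 10.7 degrees, less where a joint would pass 70% of its speed; a pose out of reach is approached as far as the arm can. A call with a gripper value outside its range is refused whole. "jaw" is the opening, from 0 (shut) to 1 (fully open), set as the call begins (left out, the last holds). The fingers move at their own pace and stop on an object; "squeeze" is the grip in N (left out, the last holds). Time passes only in rows, so rows that repeat a pose let the fingers close. It gives the time, the measured TCP pose, the force and the opening at its end, in the units of the state.
- arm.get_state(): the state, without advancing time (a new reading comes with each control period).
- arm.get_image(name): name is "scene" or "top"; returns (picture, depth): 420x560x3 uint8, blue, green, red; 420x560 float32, m along the optical axis (not along the pixel's ray), 0 where there is no reading.
- arm.camera_info(name): a dict with "intrinsics" (3x3 intrinsics, pixels), "distortion" ([k1, k2, p1, p2, k3] as OpenCV has them; the pictures are not rectified), "position" and "attitude" of the camera in the world. Camera axes: x right, y down, z forward; pixel columns grow to the right and rows downward; lengths in m; the calibration is good to about 2 mm. A picture is of the moment at which its call begins. camera_info takes no time and is no camera call.
- arm.hand_in(): hands the job in, once; it reports no verdict.
The state is a dict: "time_s": time; "joints": joint angles; "qd": joint speeds; "joint_efforts": joint torques, N m; "position": TCP position; "eef_rot": TCP orientation; "contact_force": force on the tool from outside, world axes, zero at the start; "torque": the same for the moment, N m; "finger_gap": finger opening in m.
Only numpy, scipy, OpenCV 4.12 (cv2) and the standard library are available. Lean on these libraries where they do the work, as an engineer would, in place of code of your own. Each camera call takes 0.05 s, during which the arm holds its last target.

## Task

Open the gluing press so that a colleague can take out the glued strips: push the yellow safety chock by the inner face of its upright wooden end plate, away from the lever, until its tall block is out from under the lever and stands clear beside it; then press the lever's red pad down to its stop so that the heavy flap rises, and keep holding it down when the program finishes. Only push and press: do not pinch or lift the chock, leave it standing on the bench, do not touch the flap itself, and leave the other things on the bench where they are.

Things in the scene. Friction and masses are not known exactly. Their poses are not given: they have to be found in the camera images.
- press: Fixed gluing press, its yaw varies. Origin on the bench straight under the lever's pivot pin (80 mm up). Its -y axis runs along the lever's long arm; the flap's bed (240 mm wide) lies at y = 105 to 340 mm. Its x axis points to the side where the chock's end plate stands. Grey cheeks at the pin are 100 mm tall; the base plate (90 mm wide, 12 mm thick) ends at y = -75 mm.
- lever: Steel lever pinned in the press. Origin on the pivot pin; -y runs along the long arm (bar 32 mm wide, 20 mm thick) to the red pad (96 mm wide in x, 62 mm along the arm, centred 220 mm from the pin); +y is the short arm, its roller 85 mm from the pin under the flap's yellow lip.
- lever_pad (a point): Centre of the upper face of the red pad at the lever's long end, where to press; about 125 mm above the bench at rest and about 38 mm at the stop.
- lever_pivot (a joint): Lever angle: 0 at rest (long end up, 0.17 rad above level), grows as the pad goes down, 0.40 rad at the rubber stop. Pressing takes about 4 to 7 N at the pad; it comes back up under the flap's weight when let go. The chock under it blocks it at about 0.05 rad.
- flap_hinge (a joint): Flap angle: 0 shut, about 0.14 rad when the lever is at its stop. The flap falls shut when the lever is let go.
- flap: Heavy pressing flap (about 4 kg): dark board 220 mm wide (x), 205 mm long, with a bolted steel plate on top and a yellow lip on its free edge. Origin on its hinge, 80 mm above the bench at y = 325 mm of the press; it reaches 251 mm along its -y axis to the lip's edge. Top of the plate 117 mm above the bench when shut.
- flap_edge (a point): Outer upper edge of the flap's yellow lip; rises about 34 mm when the lever is at its stop.
- chock: Loose yellow safety chock, about 300 g, L-shaped. Origin on the bench under the centre of its tall block (36 x 36 mm, 82 mm tall), which starts under the lever's long arm, about 115 mm from the pin. A tail (36 mm wide, 14 mm thick) runs along its +x axis to the end plate at x = 98 to 112 mm, square to the lever, on the side away from the robot.
- chock_plate (a point): Centre of the upright pale wooden end plate on the chock's tail: 60 mm wide, 14 mm thick (along the chock's x), from the bench up to 60 mm. The point lies 30 mm above the bench, 105 mm along x from the block's centre. Between the lever's bar (or the block) and the plate there is a gap of 80 mm for the fingers; push the face that looks back at the lever.
- glue: Bystander, to be left alone: white glue bottle with a blue label, 54 mm across, 150 mm tall; origin at the centre of its underside.
- red_cup: Bystander, to be left alone: open red plastic cup, 70 mm across, 85 mm tall; origin at the centre of its underside.
- offcut: Bystander, to be left alone: pale wood offcut, 50 x 90 x 30 mm; origin at the centre of its underside.
- driver: Bystander, to be left alone: green-handled screwdriver lying on the bench; origin at the centre of its underside.
- hammer: Bystander, to be left alone: hammer lying on the bench; origin at the centre of its underside.
- stain: Bystander, to be left alone: metal tin with a green label, 64 mm across, 85 mm tall; origin at the centre of its underside.
- tape: Bystander, to be left alone: cardboard ring (empty tape core), 96 mm across, 30 mm tall; origin at the centre of its underside.
There are look-alikes about, which are no part of the job. Several things look just like the chock: the one meant starts farthest to the robot's left.

How it is judged (in metres and radians):
On the way, in this order (a step that is already met when the one before it is completed fails the run):
1. the chock's block is out from under the lever, standing on the bench on the plate's side, the lever still up (x of chock in the frame of press above 0.036 m and height (world z) of chock below 0.01 m and angle between chock's own z axis and vertical below 0.15 rad and value of joint lever_pivot below 0.15 rad), for 0.1 s.
2. the fingers press the lever down and the flap is raised (value of joint lever_pivot above 0.32 rad and value of joint flap_hinge above 0.09 rad and contact force between the fingers and lever above 1 N), for 0.2 s.
At the end, for the whole second after the job is handed in: The fingers hold the lever still, over 0.32 of its 0.40 rad down; the flap is raised by over 0.09 rad (about 22 mm at its edge); the chock stands at rest upright on the bench, its block's centre over 36 mm from the lever's centre line on the plate's side (all of step 2 and x of chock in the frame of press above 0.036 m and height (world z) of chock below 0.01 m and angle between chock's own z axis and vertical below 0.15 rad and linear speed of chock below 0.02 m/s and velocity of joint lever_pivot between -0.1 and 0.1 rad/s); the arm keeps its last pose, push and grip.
It fails at once if the chock is pinched or shoved with over 18 N (contact force between the fingers and chock above 18 N).
It fails at once if the chock is lifted off the bench by more than 15 mm (height (world z) of chock above 0.015 m).
It fails at once if the chock is knocked over (angle between chock's own z axis and vertical above 0.5 rad).
It fails at once if the robot touches the flap (contact force between any of the fingers, the arm and flap above 1 N).
It fails at once if another thing on the bench is moved by more than 30 mm (distance of any of glue, red_cup, offcut, driver, hammer, stain, tape from where it was at the start of the episode above 0.03 m).
It also fails if it takes over 48 s, if anything falls off the work surface, if the arm or the gripper's body presses on something with over 40 N, if the wrist force passes 120 N, or if a joint passes its speed limit or range.

## Working session

There is one attempt and no reset: what is moved stays moved. The work goes in short steps, Python scripts to look and compute and a tool call to move; the robot and the scene stay as the last step left them, time stands still between calls to the robot, and variables do not carry over. Pictures are saved under pics/ and viewed, and the job is handed in when it is done.

Besides the shell and the picture viewer there is one more tool, called as name(argument=value, ...) on one line, values as JSON. move_arm: Moves the arm, as the interface text tells. Its arguments: {"type":"object","properties":{"increments":{"type":"string"},"jaw":{"type":"number"},"squeeze":{"type":"number"}},"required":["increments"]}

```bash
mkdir -p pics
python3 - <<'E'
from bench import arm
import cv2
print(arm.get_state()); print(arm.hold_point_z)
for n in("scene","top"):
    im,d=arm.get_image(n); cv2.imwrite(f"pics/{n}0.png",im); print(n,arm.camera_info(n))
    import numpy as np; np.save(f"{n}0.npy",im); np.save(f"{n}0d.npy",d)
E
```

```text
{'time_s': 0.0, 'joints': array([55.14588466, 24.44794989,  4.2308989 , 92.04919087, -1.95504077,
       63.643815  , -3.84423388]), 'qd': array([-0.0063509 , -0.00259437, -0.01695865, -0.07213161, -0.10393008,
       -0.04971579, -0.01150577]), 'joint_efforts': array([ 1.86529760e-04, -9.35823154e+01,  3.66672747e+00, -4.54185677e+01,
       -4.89959365e-02,  2.00576044e-02,  1.84059772e-04]), 'position': array([ 0.29875434, -0.60482803,  0.20481867]), 'eef_rot': array([ 1.79996382e+02,  6.87306087e-02, -6.37131794e+01]), 'contact_force': array([-0.36333263,  1.10315328,  0.19368619]), 'torque': array([0.0808505 , 0.0177807 , 0.00860076]), 'finger_gap': 0.09378711021323659}
0.0188
scene {'intrinsics': array([[518.88338514,   0.        , 271.26166858],
       [  0.        , 518.88338514, 210.98898931],
       [  0.        ,   0.        ,   1.        ]]), 'distortion': array([-0.11310815,  0.        ,  0.        ,  0.        ,  0.        ]), 'position': array([ 1.16484276, -0.96046479,  1.19602739]), 'attitude': array([-133.85360949,   -0.89161584,   36.97489565])}
top {'intrinsics': array([[502.89720257,   0.        , 285.85065222],
       [  0.        , 502.89720257, 202.73653354],
       [  0.        ,   0.        ,   1.        ]]), 'distortion': array([-0.08912701,  0.        ,  0.        ,  0.        ,  0.        ]), 'position': array([ 0.35329475, -0.0364512 ,  1.50467225]), 'attitude': array([-174.97852189,   -0.80474853,  -89.24401922])}
```

View pics/scene0.png

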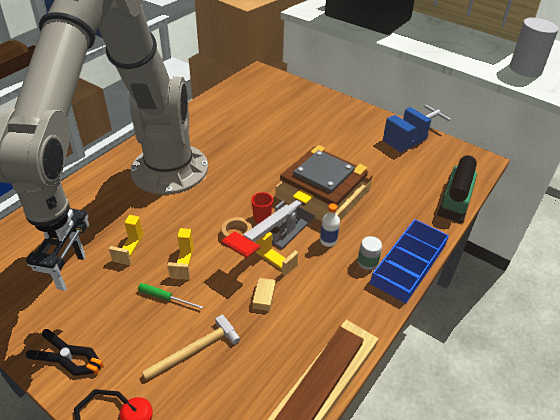

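View pics/top0.png

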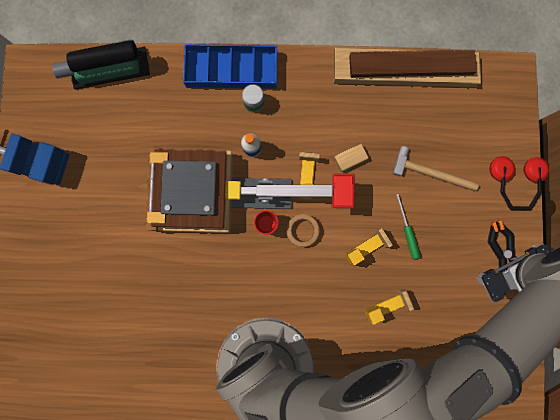

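The top view shows the lever at rows 180–205, with the red pad at about (343,191) and the flap on the left. The chock's tail and plate are at about (310,156), on the side away from the robot. The offcut is at (351,157), the glue at (250,144), the cup at (266,222) and the tape core at (304,230). Next I'll measure from both views.

```bash
cat > h.py <<'E'
import numpy as np,cv2
from bench import arm
from scipy.spatial.transform import Rotation as R
def cam(n):
    c=arm.camera_info(n); return c['intrinsics'],c['distortion'],np.array(c['position']),R.from_euler('xyz',c['attitude'],degrees=True).as_matrix()
def ray(n,uv):
    K,D,p,A=cam(n); q=cv2.undistortPoints(np.array(uv,float).reshape(-1,1,2),K,D).reshape(-1,2)
    return p,np.c_[q,np.ones(len(q))]@A.T
def plane(n,uv,z):
    p,r=ray(n,uv); return p+r*((z-p[2])/r[:,2])[:,None]
def depth(n,uv,d):
    p,r=ray(n,uv); uv=np.array(uv,int); return p+r*d[uv[:,1],uv[:,0]][:,None]
def cloud(n,mask,d):
    v,u=np.nonzero(mask&(d>0)); return depth(n,np.c_[u,v],d)
E
python3 - <<'E'
from h import *
for n,box in(("top",(240,145,365,215)),("scene",(210,180,310,290))):
    im=np.load(n+"0.npy");d=np.load(n+"0d.npy");hsv=cv2.cvtColor(im,cv2.COLOR_BGR2HSV)
    b=np.zeros(d.shape,bool);b[box[1]:box[3],box[0]:box[2]]=1
    H,S,V=[hsv[...,i].astype(int) for i in range(3)]
    red=b&((H<6)|(H>174))&(S>180)&(V>120)
    yel=b&(H>20)&(H<32)&(S>180)&(V>120)
    P=cloud(n,red,d); 
    if n=="top":P=P[P[:,1]<0.0]
    P=P[P[:,2]>.09];print(n,"red n",len(P),P.mean(0),P.min(0),P.max(0))
    P=P[P[:,2]>.118] if len(P) else P
    P=cloud(n,yel,d);print("yel");
    for lo,hi in((.005,.03),(.03,.11)):
        Q=P[(P[:,2]>lo)&(P[:,2]<hi)]
        if len(Q):print(lo,len(Q),Q.mean(0),Q.min(0),Q.max(0))
    # all points 50-64mm high around plate
    P=cloud(n,b,d);Q=P[(P[:,2]>.053)&(P[:,2]<.066)&(P[:,0]>.43)]
    print("plate top",len(Q),Q.mean(0),Q.min(0),Q.max(0))
    x0,y0,x1,y1=(210,100,380,260) if n=="top" else (190,170,330,310)
    cv2.imwrite(f"pics/{n}_crop.png",cv2.resize(im[y0:y1,x0:x1],None,fx=4,fy=3.7,interpolation=cv2.INTER_CUBIC))
E
```

```text
top red n 719 [ 0.5110005  -0.21112751  0.12391734] [ 0.46521761 -0.24061906  0.11043097] [ 0.55846797 -0.18165804  0.13331898]
yel
0.005 240 [ 0.57901215 -0.11721754  0.01334605] [ 0.54479664 -0.13610645  0.00551623] [ 0.61443197 -0.09729617  0.02337549]
0.03 18 [ 0.53403616 -0.10924258  0.08006396] [ 0.53236571 -0.12882132  0.06617601] [ 0.53644819 -0.0950624   0.08651534]
plate top 141 [ 0.60206497 -0.07900026  0.05946557] [ 0.44704607 -0.15008927  0.05342452] [0.64184263 0.06277164 0.06567454]
scene red n 484 [ 0.51812627 -0.2166586   0.12453068] [ 0.44479741 -0.24525147  0.09096905] [0.56284544 0.02315336 0.13179053]
yel
0.005 219 [ 0.56222902 -0.12025393  0.01390645] [ 0.50873086 -0.13897824  0.00529216] [ 0.60556535 -0.09859802  0.02953512]
0.03 228 [0.52173151 0.00492331 0.07238168] [ 0.47051705 -0.13993204  0.03110155] [0.61545811 0.12216653 0.08536704]
plate top 238 [ 0.54350166 -0.0654627   0.05886231] [ 0.4306065  -0.1530338   0.05308755] [0.6340914  0.13649251 0.06594827]
```

View pics/top_crop.png

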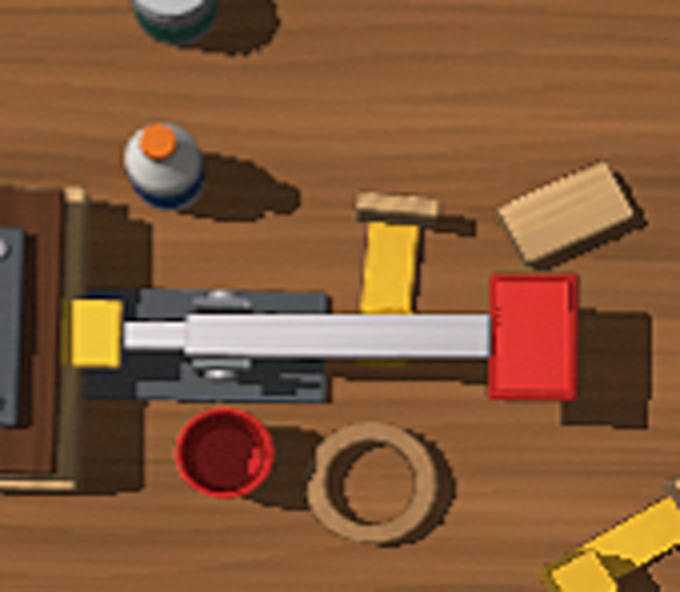

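Run:
```python
from h import *
from scipy.spatial import ConvexHull
out={}
n="top"
for n in("top","scene"):
    d=np.load(n+"0d.npy")
    P=cloud(n,np.ones(d.shape,bool),d)
    Q=P[(P[:,2]>.054)&(P[:,2]<.066)&(P[:,0]>.59)&(P[:,0]<.66)&(P[:,1]>-.16)&(P[:,1]<-.07)]
    print(n,"plate",len(Q),Q.mean(0),Q.min(0),Q.max(0)); r=cv2.minAreaRect((Q[:,:2]*1000).astype(np.float32));print(r)
    # bar: high points between pad and pin
    Q=P[(P[:,2]>.085)&(P[:,2]<.135)&(P[:,0]>.47)&(P[:,0]<.56)&(P[:,1]>-.17)&(P[:,1]<-.06)]
    c=np.polyfit(Q[:,1],Q[:,0],1);print("bar",len(Q),Q.mean(0),Q.min(0),Q.max(0),c,np.degrees(np.arctan(c[0])))
    Q=P[(P[:,2]>.112)&(P[:,2]<.14)&(P[:,0]>.43)&(P[:,0]<.6)&(P[:,1]>-.28)&(P[:,1]<-.178)]
    print("pad",Q.mean(0),Q.min(0),Q.max(0),cv2.minAreaRect((Q[:,:2]*1000).astype(np.float32)))
    # lay of nearby things above bench near x .55-.72
    for nm,(x0,x1,y0,y1,z0) in dict(offcut=(.58,.72,-.28,-.17,.02),glue=(.6,.75,0,.12,.03),plate=(.59,.66,-.16,-.07,.03)).items():
        Q=P[(P[:,0]>x0)&(P[:,0]<x1)&(P[:,1]>y0)&(P[:,1]<y1)&(P[:,2]>z0)];print(nm,len(Q),Q.min(0),Q.max(0))
```

```text
top plate 98 [ 0.62231842 -0.11935157  0.05929055] [ 0.61337292 -0.15008927  0.05408685] [ 0.63040631 -0.09150269  0.06518596]
((622.277587890625, -120.56462097167969), (58.92176055908203, 14.410699844360352), 85.96257019042969)
bar 476 [ 0.51143098 -0.11489406  0.10919828] [ 0.49595505 -0.16877453  0.08553792] [ 0.53267562 -0.06006205  0.1231208 ] [0.00539175 0.51205046] 0.3089215936167458
pad [ 0.51132501 -0.21028367  0.12379038] [ 0.46521761 -0.24061906  0.11235456] [ 0.55846797 -0.17856855  0.13331898] ((511.8447570800781, -209.59754943847656), (62.051429748535156, 93.24288177490234), 89.98655700683594)
offcut 451 [ 0.58380448 -0.27915729  0.0210424 ] [ 0.66598949 -0.1968239   0.03875219]
glue 394 [0.60036779 0.02330417 0.03137397] [0.67542356 0.11995875 0.15919887]
plate 130 [ 0.61277991 -0.15008927  0.03025874] [ 0.63040631 -0.09150269  0.06956529]
scene plate 83 [ 0.62553599 -0.12398574  0.05955571] [ 0.61545811 -0.1530338   0.05465638] [ 0.6340914  -0.09364037  0.0643452 ]
((625.6817626953125, -123.19664764404297), (58.572509765625, 16.331069946289062), 83.18517303466797)
bar 347 [ 0.51905471 -0.11643861  0.10793501] [ 0.49718891 -0.16998219  0.08536704] [ 0.5332066  -0.06043378  0.1216858 ] [0.00123794 0.51919886] 0.07092865964440122
pad [ 0.51729546 -0.21618336  0.12392466] [ 0.46481704 -0.24605267  0.112405  ] [ 0.56284544 -0.17857088  0.13179053] ((513.4636840820312, -212.2794952392578), (98.04619598388672, 66.97929382324219), 0.8079836964607239)
offcut 411 [ 0.58310952 -0.27976345  0.02032801] [ 0.66956902 -0.19794694  0.0367362 ]
glue 533 [0.60007206 0.01767255 0.03053772] [0.68155467 0.11946903 0.15451066]
plate 167 [ 0.61379504 -0.15388919  0.03006387] [ 0.63432406 -0.09243921  0.0643452 ]
```

Both views agree to about 3 mm, and the press yaw is about 0°. The pad centre is at (0.513, −0.212, 0.124) and the bar's centre line is at x≈0.513. The plate centre is at (0.624, −0.122), and its inner face is at x≈0.616. I'll move over the gap with the fingers shut and the tool's x axis along world −y.

move_arm(increments="-3.1 -4.6 0 3; -6.2 -9.2 0 6; -9.3 -13.8 0 9; -12.4 -18.4 0 12; -15.5 -23 0 15; -18.6 -27.6 0 18; -21.7 -32.2 0 21; -24.8 -36.8 0 24; -28 -41.4 0 26.3; -31.2 -46.1 0 26.3; -31.2 -46.1 0 26.3; -31.2 -46.1 0 26.3", jaw=0, squeeze=10)

```text
time_s: 1.6
position: [0.5736, -0.1218, 0.2051]
eef_rot: [179.9, -0.0, -90.0]
contact_force: [0.7, -1.2, 0.2]
finger_gap: 0.0003
```

move_arm(increments="0 0 3; 0 0 6; 0 0 9; 0 0 11.5; 0 0 11.5; 0 0 11.5")

```text
schema error: expected 4 numbers
```

move_arm(increments="0 0 3 0; 0 0 6 0; 0 0 9 0; 0 0 11.5 0; 0 0 11.5 0; 0 0 11.5 0")

```text
time_s: 2.35
position: [0.5743, -0.1223, 0.0915]
eef_rot: [-180.0, -0.0, -90.1]
contact_force: [0.8, 0.3, -0.6]
finger_gap: 0.0008
```

Run:
```python
from h import *
print(arm.get_state()['position'],arm.get_state()['contact_force'])
for n,(x0,y0,x1,y1) in(("top",(210,100,380,260)),("scene",(190,170,330,310))):
    im,d=arm.get_image(n);cv2.imwrite(f"pics/{n}1.png",cv2.resize(im[y0:y1,x0:x1],None,fx=4,fy=3.7,interpolation=cv2.INTER_CUBIC))
```

```text
[ 0.57428818 -0.12226864  0.09148345] [ 0.81681139  0.26156857 -0.63381675]
```

View pics/scene1.png

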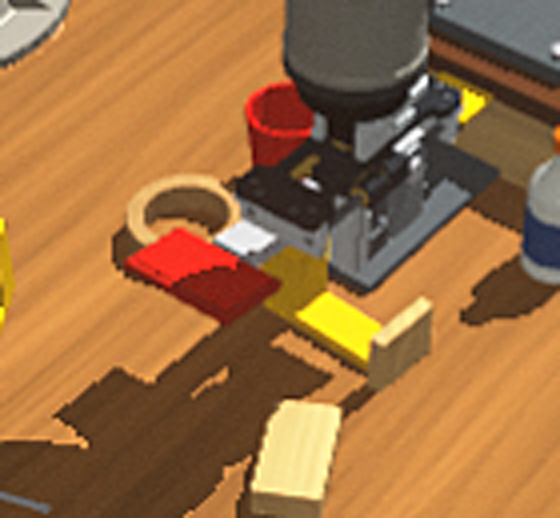

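View pics/top1.png

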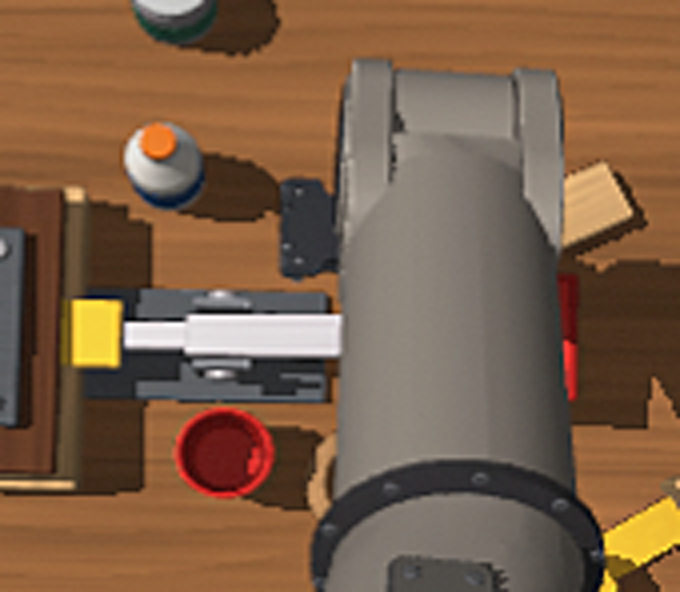

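Run:
```python
from h import *
K,D,p,A=cam("scene")
for w in([.5743,-.1223,.0915],[.5743,-.1223,.19],[.528,-.12,.11],[.617,-.12,.03],[.5743,-.21,.19],[.5743,-.035,.19]):
    q=cv2.projectPoints(((np.array(w)-p)@A).reshape(1,3),np.zeros(3),np.zeros(3),K,D)[0].ravel();print(w,(q-[190,170])*[4,3.7])
```

```text
[0.5743, -0.1223, 0.0915] [345.94065306 262.32352588]
[0.5743, -0.1223, 0.19] [349.15607858 172.69028227]
[0.528, -0.12, 0.11] [297.38689787 218.21649675]
[0.617, -0.12, 0.03] [392.35738509 337.14003495]
[0.5743, -0.21, 0.19] [271.03412212 239.89773587]
[0.5743, -0.035, 0.19] [421.57882733 110.36347244]
```

The fingertip in the scene picture is at crop (346,262), midway between the bar and the plate, as projected. Now I'll lower it.

move_arm(increments="0 0 2 0; 0 0 4 0; 0 0 4.6 0; 0 0 4.6 0")

```text
time_s: 2.95
position: [0.5743, -0.1213, 0.045]
eef_rot: [-180.0, -0.0, -90.0]
contact_force: [-0.1, -0.0, 0.7]
finger_gap: 0.0002
```

move_arm(increments="0 -1 0 0; 0 -2 0 0; 0 -2.3 0 0; 0 -2.6 0 0; 0 -2.9 0 0; 0 -3.2 0 0; 0 -3.5 0 0; 0 -3.8 0 0; 0 -4.1 0 0; 0 -4.4 0 0")

```text
time_s: 4.2
position: [0.6182, -0.1213, 0.0445]
eef_rot: [180.0, 0.0, -90.0]
contact_force: [-1.4, 0.5, 0.5]
finger_gap: 0.0006
```

move_arm(increments="0 -0.4 0 0; 0 -0.8 0 0; 0 -1.2 0 0; 0 -1.6 0 0; 0 -2 0 0; 0 -2.4 0 0; 0 -2.8 0 0; 0 -2.8 0 0")

```text
time_s: 5.2
position: [0.6466, -0.1212, 0.0445]
eef_rot: [-180.0, 0.0, -90.0]
contact_force: [-0.7, 0.7, 0.2]
finger_gap: 0.0003
```

Run:
```python
from h import *
print(arm.get_state()['position'],arm.get_state()['contact_force'])
for n,(x0,y0,x1,y1) in(("top",(210,100,380,260)),("scene",(190,170,330,310))):
    im,d=arm.get_image(n);cv2.imwrite(f"pics/{n}2.png",cv2.resize(im[y0:y1,x0:x1],None,fx=4,fy=3.7,interpolation=cv2.INTER_CUBIC))
    P=cloud(n,np.ones(d.shape,bool),d)
    Q=P[(P[:,2]>.053)&(P[:,2]<.066)&(P[:,0]>.63)&(P[:,0]<.72)&(P[:,1]>-.17)&(P[:,1]<-.07)]
    if len(Q): print(n,len(Q),Q.mean(0),Q.min(0),Q.max(0))
```

```text
[ 0.64663001 -0.12123288  0.04453358] [-0.66320865  0.65491195  0.18283037]
scene 105 [ 0.66330534 -0.12382209  0.05891417] [ 0.64126903 -0.15084474  0.05312954] [ 0.67252227 -0.08937754  0.06591226]
```

View pics/scene2.png

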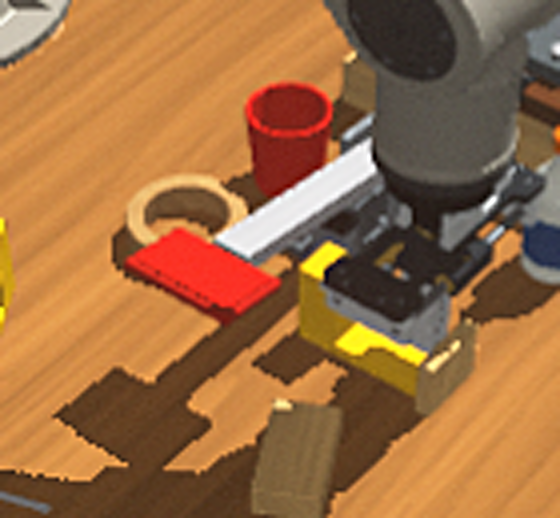

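The block now stands beside the lever, at crop (325,270), and its centre is about 45 mm off the centre line. I'll push about 12 mm more for margin, then back off and retreat.

move_arm(increments="0 -0.3 0 0; 0 -0.6 0 0; 0 -0.9 0 0; 0 -1.2 0 0; 0 -1.2 0 0; 0 -0.6 0 0; 0 0.5 0 0; 0 1 0 0; 0 1 -4 0; 0 1 -8 0; 0 1 -12 0; 0 1 -12 0")

```text
time_s: 6.8
position: [0.6376, -0.1216, 0.1681]
eef_rot: [-179.7, -0.0, -90.0]
contact_force: [1.3, -0.4, -0.3]
finger_gap: 0.0003
```

move_arm(increments="2 3 0 0; 4 6 0 0; 6.5 9 0 0; 9.2 12.4 0 0; 9.2 12.4 0 0; 9.2 12.4 0 0; 9.2 12.4 0 0")

```text
time_s: 7.68
position: [0.5126, -0.2124, 0.1642]
eef_rot: [180.0, 0.0, -89.9]
contact_force: [0.1, 0.1, -0.4]
finger_gap: 0.0006
```

Run:
```python
from h import *
print(arm.get_state()['position'],arm.get_state()['contact_force'])
for n,(x0,y0,x1,y1) in(("top",(210,100,380,260)),("scene",(190,170,330,310))):
    im,d=arm.get_image(n);cv2.imwrite(f"pics/{n}3.png",cv2.resize(im[y0:y1,x0:x1],None,fx=4,fy=3.7,interpolation=cv2.INTER_CUBIC))
    P=cloud(n,np.ones(d.shape,bool),d)
    for nm,z0,z1,a,b in(("plate",.053,.066,.65,.72),("block",.075,.088,.535,.61)):
        Q=P[(P[:,2]>z0)&(P[:,2]<z1)&(P[:,0]>a)&(P[:,0]<b)&(P[:,1]>-.17)&(P[:,1]<-.07)]
        if len(Q): print(n,nm,len(Q),Q.mean(0),Q.min(0),Q.max(0))
```

```text
[ 0.5126383  -0.21238275  0.16419174] [ 0.09135692  0.11226055 -0.43917435]
top plate 98 [ 0.6745996  -0.12013361  0.05907084] [ 0.66695717 -0.14992038  0.05377936] [ 0.68179844 -0.09082154  0.0659333 ]
top block 152 [ 0.5693167  -0.11968014  0.0812666 ] [ 0.55133288 -0.13740749  0.07508616] [ 0.58806485 -0.10255093  0.087716  ]
scene plate 90 [ 0.67807757 -0.12268574  0.05882469] [ 0.66942275 -0.15196343  0.05325287] [ 0.68547734 -0.09048866  0.06576174]
scene block 136 [ 0.57271139 -0.12270724  0.08084661] [ 0.55196384 -0.14232339  0.07509698] [ 0.59175298 -0.10142387  0.08696528]
```

View pics/scene3.png

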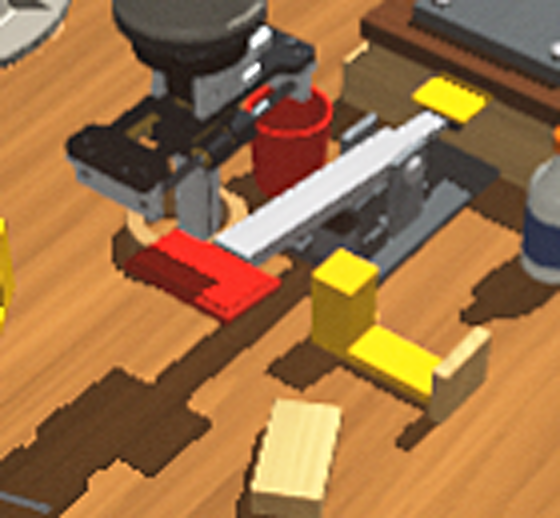

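The chock stands upright with its block at x≈0.571, about 58 mm from the lever's line (block top at crop (345,270)). The fingers are over the pad, so I'll press.

move_arm(increments="0 0 2 0; 0 0 3 0; 0 0 4 0; 0 0 5 0; 0 0 6 0; 0 0 7 0; 0 0 8 0; 0 0 9 0; 0 0 10 0; 0 0 11 0; 0 0 11.5 0; 0 0 11.5 0")

```text
time_s: 9.28
position: [0.5125, -0.2129, 0.0495]
eef_rot: [-180.0, 0.0, -90.0]
contact_force: [1.8, 1.1, 4.8]
finger_gap: 0.0007
```

move_arm(increments="0 0 0.3 0; 0 0 0.6 0; 0 0 0.9 0; 0 0 0.9 0; 0 0 0.9 0")

```text
time_s: 9.9
position: [0.5126, -0.2131, 0.0409]
eef_rot: [-180.0, 0.0, -90.0]
contact_force: [0.5, 2.8, 4.9]
finger_gap: 0.0005
```

move_arm(increments="0 0 0.2 0; 0 0 0.4 0; 0 0 0.4 0; 0 0 0.4 0")

```text
time_s: 10.4
position: [0.5127, -0.2131, 0.0374]
eef_rot: [-179.9, -0.0, -90.0]
contact_force: [-1.1, 3.8, 13.8]
finger_gap: 0.0007
```

Run:
```python
from h import *
for n,(x0,y0,x1,y1) in(("top",(210,100,380,260)),("scene",(190,170,330,310))):
    im,d=arm.get_image(n);cv2.imwrite(f"pics/{n}4.png",cv2.resize(im[y0:y1,x0:x1],None,fx=4,fy=3.7,interpolation=cv2.INTER_CUBIC))
    P=cloud(n,np.ones(d.shape,bool),d)
    for nm,z0,z1,a,b,c,e in(("block",.075,.088,.535,.61,-.17,-.07),("pad/bar",.02,.16,.5,.53,-.17,.02),("lip",.08,.19,.49,.53,.05,.1)):
        Q=P[(P[:,2]>z0)&(P[:,2]<z1)&(P[:,0]>a)&(P[:,0]<b)&(P[:,1]>c)&(P[:,1]<e)]
        if len(Q)>5: print(n,nm,len(Q),Q.mean(0),Q.min(0),Q.max(0),np.polyfit(Q[:,1],Q[:,2],1))
```

```text
top block 148 [ 0.5698523  -0.11904115  0.08142122] [ 0.55310209 -0.13741555  0.07510513] [ 0.58845174 -0.10227727  0.0879197 ] [-0.03819386  0.07687458]
top pad/bar 534 [ 0.51466322 -0.05455991  0.07574486] [ 0.50008253 -0.1307052   0.05213878] [0.52974223 0.01923561 0.10096286] [0.23740261 0.08869753]
top lip 181 [0.51195364 0.08002988 0.10718855] [0.49022383 0.05232679 0.09069874] [0.52916223 0.09935643 0.12070111] [0.43034287 0.07274826]
scene block 134 [ 0.57320183 -0.12292334  0.08147191] [ 0.55206658 -0.14155154  0.07505389] [ 0.59147    -0.10200644  0.08783502] [0.02866087 0.084995  ]
scene pad/bar 599 [ 0.51710472 -0.07896534  0.06829984] [ 0.50010992 -0.16988761  0.02302102] [0.52999947 0.01948688 0.14725574] [0.20873037 0.08478231]
scene lip 131 [0.51487255 0.07575497 0.10426008] [0.49110021 0.05010605 0.08815523] [0.52973663 0.0999811  0.11623722] [0.35393889 0.07744746]
```

View pics/scene4.png

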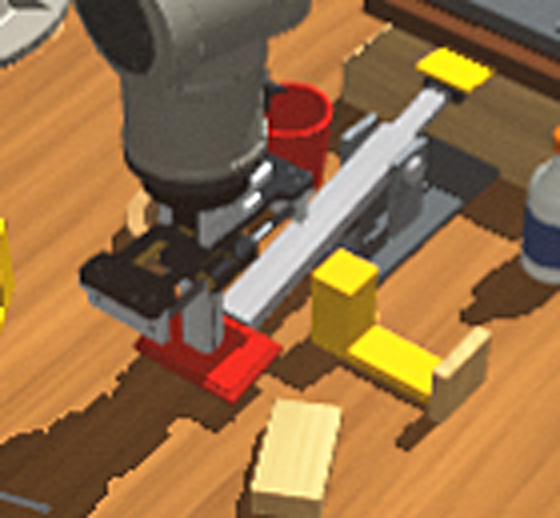

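The force jumped from 5 N to 14 N. The bar slopes 0.237 the other way, so the lever angle is about 0.40 rad and it is at its stop. I'll hold briefly, then hand in.

move_arm(increments="0 0 0 0; 0 0 0 0; 0 0 0 0; 0 0 0 0")

```text
time_s: 11.0
position: [0.5127, -0.2131, 0.0374]
eef_rot: [-179.9, -0.0, -90.0]
contact_force: [-1.7, 2.6, 14.7]
finger_gap: 0.0007
```

Run:
```python
from h import *
s=arm.get_state();print(s['time_s'],s['position'],s['contact_force']);print(arm.hand_in())
```

```text
11.0 [ 0.512709   -0.21310921  0.0374148 ] [-1.72120004  2.59488653 14.71035725]
the job is handed in; nothing more can be done
None
```

The press is open: I pushed the chock clear with shut fingers on the inner face of its end plate, then pressed the red pad down to its stop. The arm was still holding the pad down when I handed in at 11.0 s; no verdict is reported.

- **Chock:** it stands upright, with its block at x≈0.571 m, about 58 mm from the lever's centre line (36 mm needed). The wrist force read about 1.5 N or less after each push I checked.
- **Lever:** the fingertips are at z = 37.4 mm, holding steady with about 14.7 N upward. The bar's slope gives a lever angle of about 0.40 rad.
- **Flap:** I did not measure its angle. My depth patch at the lip also took in lower surfaces, so its numbers were no use. The picture shows the lip raised, and I take the flap to be up because the lever is at its stop.
- **Accuracy:** the two cameras disagreed by about 3 mm throughout, well within the margins.
- **Other things on the bench:** the cup, tape core, offcut and glue bottle look unmoved in the last close-up. I did not measure them again, and the screwdriver, hammer and tin were outside that view.

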